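# Set the centre zone of the hob to match the ring

### The arm

A 6-joint arm with a two-finger parallel gripper is mounted at the origin on a cart in front of the work surface, level with it; the furniture and walls round the work are solid. World frame = base frame: x ahead of the robot, y to its left, z up, the work surface at z = 0. Lengths are in m, angles in rad, forces in N, time in s.
With the tool pointing down it reaches from about 0.35 to 0.775 m from the base axis. Payload 7.3 kg.
Tool frame: the origin (TCP) lies on the mounting face of the last link; the fingertips stand 178 mm ahead of it and the grasp point (between the pads) lies 159 mm ahead of it (robot.tcp_to_tips is the distance from the TCP to the fingertips, in m); z points along the fingers, y is the direction in which the jaws open and shut (so a half turn about z gives the same grasp; the last joint's range is limited). The gripper opens to 92 mm and grips with 3 to 60 N. Pads are 19 mm wide; open, the fingers measure 130 mm over their backs; the gripper's body (75 mm by 190 mm) begins 47 mm behind the grasp point.
Start: joints at [-1.329, 0.342, 1.524, -0, 1.275, -0.146], TCP at [0.199, -0.486, 0.405] pointing down, gripper open.
Joint ranges: [-2.53, 2.53], [-0.77, 2.02], [0.04, 2.7], [-1, 4.14], [0.28, 2.66], [-3.11, 3.11]. Speed limits (rad/s): [2.57, 2.57, 3.14, 3.14, 3.14, 3.14].

### API

Orientations are given as [roll, pitch, yaw] about the fixed x, y, z axes, in that order (R = Rz(yaw) Ry(pitch) Rx(roll)).
In Python, from cell import robot, viewer gives the robot as it stands.
- The arm moves only by the shell command python3 -m creep 'ROWS' [OPENING] [FORCE]. ROWS is JSON, a list that holds one entry, the list of rows, each a list of 6 numbers: the shift along the world's x, y, z in mm, then the turn, a rotation vector about the world's x, y, z in degrees. A call has 1 to 5 rows; each row shifts and turns the pose as measured when the row begins; what a row does not reach is not made up. A row lasts 1/12 s, in which the tool goes at most 41.7 mm and 7.16 degrees, less where a joint would pass 70% of its speed; a pose out of reach is approached as far as the arm can. A call with a gripper value outside its range is refused whole. OPENING is the closure, from -1 (fully open) to 1 (shut), set as the call begins (- or left out, the last holds). The fingers move at their own pace and stop on an object; FORCE is the grip in N (left out, the last holds). Time passes only in rows, so rows that do not move let the fingers close. It gives the time, the measured TCP pose, the force and the opening at its end, in the units of the state.
- robot.observe(): the state, without advancing time (a new reading comes with each control period).
- viewer.read_camera(name): name is "scene" or "side" or "wrist"; returns the picture (420x560x3 uint8, blue, green, red); there is no depth.
- viewer.camera_model(name): a dict with "fx", "fy", "cx", "cy" (pixels), "pose" (4x4, takes a point from camera to world coordinates); the wrist camera has in their place "mount" (4x4, takes a point from camera to tool coordinates, whose origin is the TCP and whose axes are the flange's). Camera axes: x right, y up, looking along -z (the intrinsics and any distortion apply to the point x, -y, -z); pixel columns grow to the right and rows downward; lengths in m; the calibration is good to about 2 mm. The wrist camera is an equidistant fisheye: a pixel r from the principal point sees the ray r / f radians off the axis. A picture is of the moment at which its call begins: read the wrist's pose just before it. camera_model takes no time and is no camera call.
- robot.hand_in(): hands the job in, once; it reports no verdict.
The state is a dict: "time": time; "qpos": joint angles; "qvel": joint speeds; "joint_efforts": joint torques, N m; "tool_pos": TCP position; "tool_rot": TCP orientation; "contact_force": force on the tool from outside, world axes, zero at the start; "torque": the same for the moment, N m; "opening": finger opening in m.
Only numpy, scipy, OpenCV 4.12 (cv2) and the standard library are available. Lean on these libraries where they do the work, as an engineer would, in place of code of your own. Each camera call takes 0.05 s, during which the arm holds its last target. There are 200 camera calls.

### The job

On the portable hob, turn the small centre knob of the double control clockwise until its pointer lines up with the pointer line of the wide ring around it, so that the inner zone gets the same heat as the outer one. Leave the ring as it is set, do not turn the plain single knob beside it, and leave the pan where it stands.

Things in the scene. Friction and masses are not known exactly. Their poses are not given: they have to be found in the camera images.
- centre_knob: The knob to turn: black bar grip standing out of a wide steel ring on the hob. Origin on its vertical axis, level with the hob's glass top. x axis: along the bar to its pointer (pointed end, white line). Bar 40 mm long (x), 12 thick (y), upright faces 25 to 72 mm above the origin; foot disc 41 wide below. Starts 30 to 80 degrees anticlockwise of the ring's pointer. Friction 0.04 N m; stays put.
- ring_pointer (a point): Tip of the black pointer line on the wide steel ring round the centre knob, 34 mm from the shared axis, on the ring's top face 20 mm above the glass. x axis: from the axis outward along the line. The ring (72 mm diameter) turns as easily as the centre knob, independently of it; do not turn it.
- timer_pointer (a point): Pointer tip of the plain single knob on the same hob, left or right of the double control with 144 mm between the axes: black bar knob without a steel ring (skirt 48 mm diameter, bar 12 x 40 mm, top 42 mm above the glass). The point lies 22 mm from its axis, at the top. Not to be turned.
- pan: Low round steel pan, 150 mm across the rim without handles, 62 mm high, loose on the hob's plate behind the controls; rim 112 mm above the worktop. Origin: centre of its underside. Leave it alone. The hob itself (340 x 300 mm, glass top 50 mm above the worktop) does not move.

How it is judged:
By the outcome, as a careful person would: the job done as asked, in the order asked, and still so for the second after the job is handed in, with the robot touching nothing.
It also fails if it takes over 29 s, if anything falls off the work surface, if the arm or the gripper's body presses on something with over 40 N, if the wrist force passes 120 N, or if a joint passes its speed limit or range.

## Working session

There is one attempt and no reset: what is moved stays moved. The work goes in short steps, Python scripts to look and compute and a shell command to move; the robot and the scene stay as the last step left them, time stands still between calls to the robot, and variables do not carry over. Pictures are saved under pics/ and viewed, about 8 in all and at most 12, crops included, and the job is handed in when it is done.

```bash
ls; mkdir -p pics; python3 - <<'E'
from cell import robot, viewer
import cv2
print(robot.observe())
for n in ("scene","side","wrist"):
    print(n,viewer.camera_model(n)); cv2.imwrite(f"pics/{n}0.png",viewer.read_camera(n))
E
```

```text
pics
{'time': 0.0, 'qpos': array([-1.32898785e+00,  3.42739126e-01,  1.52502847e+00, -1.47260592e-05,
        1.27543539e+00, -1.45991174e-01]), 'qvel': array([-0.00029088,  0.00214363,  0.00091102,  0.00063241, -0.00101675,
        0.00045892]), 'joint_efforts': array([ 2.30801488e-03, -4.31235623e+01, -2.44217205e+01,  7.20438897e-02,
        5.57907403e-02, -1.17971181e-04]), 'tool_pos': array([ 0.19851888, -0.48586734,  0.40403224]), 'tool_rot': array([-3.13999740e+00, -2.20328456e-04,  3.87803774e-01]), 'contact_force': array([-0.65609962, -0.4338237 , -0.01387409]), 'torque': array([ 0.00205539, -0.00705616,  0.01020767]), 'opening': 0.09163323905460523}
scene {'fx': 508.39243022051676, 'fy': 508.39243022051676, 'cx': 278.4154665432305, 'cy': 210.6918266302719, 'pose': array([[-0.7754353 ,  0.36744855, -0.51349942,  0.23521836],
       [-0.63122865, -0.43072613,  0.6450003 ,  0.47627834],
       [ 0.0158268 ,  0.82429155,  0.5659443 ,  0.60115597],
       [ 0.        ,  0.        ,  0.        ,  1.        ]])}
side {'fx': 410.5096524872746, 'fy': 410.5096524872746, 'cx': 286.36722527369193, 'cy': 207.38240299501456, 'pose': array([[-0.80826115,  0.24849491, -0.53382037,  0.20319182],
       [-0.58876963, -0.32873058,  0.73843519,  0.56807975],
       [ 0.0080143 ,  0.9111457 ,  0.41200642,  0.452839  ],
       [ 0.        ,  0.        ,  0.        ,  1.        ]])}
wrist {'fx': 325.19226210127806, 'fy': 325.19226210127806, 'cx': 280.04945691643576, 'cy': 216.696388683968, 'mount': array([[ 7.36731189e-04,  9.64414441e-01,  2.64394108e-01,
         7.15797371e-02],
       [ 9.99999498e-01, -8.90228178e-04,  4.60744350e-04,
        -2.48897053e-04],
       [ 6.79719589e-04,  2.64393635e-01, -9.64414612e-01,
         2.05513737e-02],
       [ 0.00000000e+00,  0.00000000e+00,  0.00000000e+00,
         1.00000000e+00]])}
```

```bash
python3 -c "
import cv2,numpy as np
a=cv2.imread('pics/scene0.png');b=cv2.imread('pics/side0.png')
cv2.imwrite('pics/both.png',np.vstack([a,b])[:, :] if 0 else cv2.resize(np.hstack([a,b]),(800,300)))"
```

```text
(no output)
```

View pics/scene0.png

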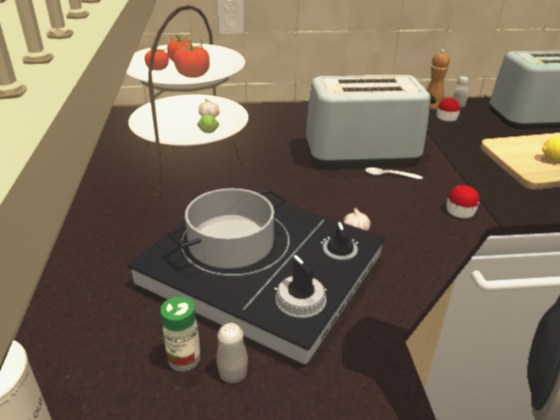

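View pics/wrist0.png

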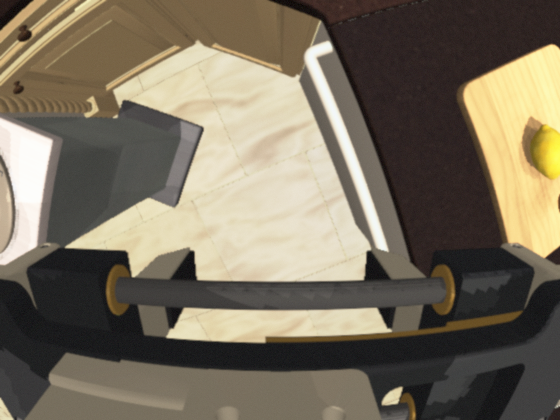

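The scene view shows the hob: double control around (301,290), timer around (340,243), pan around (230,228). I'll enlarge the controls and cast rays.

```bash
cat > h.py <<'E'
import numpy as np, cv2
from cell import robot, viewer
from scipy.spatial.transform import Rotation as R
def ray(name,u,v,tp=None,tr=None):
    m=viewer.camera_model(name); x=(u-m['cx'])/m['fx']; y=(v-m['cy'])/m['fy']
    if name=='wrist':
        r=np.hypot(x,y); s=np.sin(r)/r if r>1e-9 else 1; d=np.array([x*s,-y*s,-np.cos(r)])
        T=np.eye(4); T[:3,:3]=R.from_euler('xyz',tr).as_matrix(); T[:3,3]=tp; P=T@m['mount']
    else:
        d=np.array([x,-y,-1.]); P=m['pose']
    return P[:3,3],P[:3,:3]@d
def onz(name,u,v,z,tp=None,tr=None):
    o,d=ray(name,u,v,tp,tr); return o+d*(z-o[2])/d[2]
def proj(name,p,tp=None,tr=None):
    m=viewer.camera_model(name)
    if name=='wrist':
        T=np.eye(4); T[:3,:3]=R.from_euler('xyz',tr).as_matrix(); T[:3,3]=tp; P=T@m['mount']
    else: P=m['pose']
    c=P[:3,:3].T@(np.array(p)-P[:3,3]); q=np.array([c[0],-c[1]])
    if name=='wrist':
        n=np.hypot(*q); q=q/n*np.arctan2(n,-c[2])
    else: q=q/-c[2]
    return q*m['fx']+[m['cx'],m['cy']]
E
python3 - <<'E'
from h import *
a=cv2.imread('pics/scene0.png')[205:330,230:400]; b=cv2.imread('pics/side0.png')
cv2.imwrite('pics/crop.png',cv2.resize(a,None,fx=4.5,fy=4.5,interpolation=cv2.INTER_CUBIC))
for n,u,v,z in [('ring',301,291,.07),('knobtop',302,272,.122),('timer',341,247,.06),('pan rim',230,212,.112)]:print(n,onz('scene',u,v,z))
E
```

```text
ring [0.55676666 0.01420305 0.07      ]
knobtop [0.54754687 0.02759871 0.122     ]
timer [ 0.57562009 -0.12489552  0.06      ]
pan rim [ 0.73882641 -0.02507788  0.112     ]
```

View pics/crop.png

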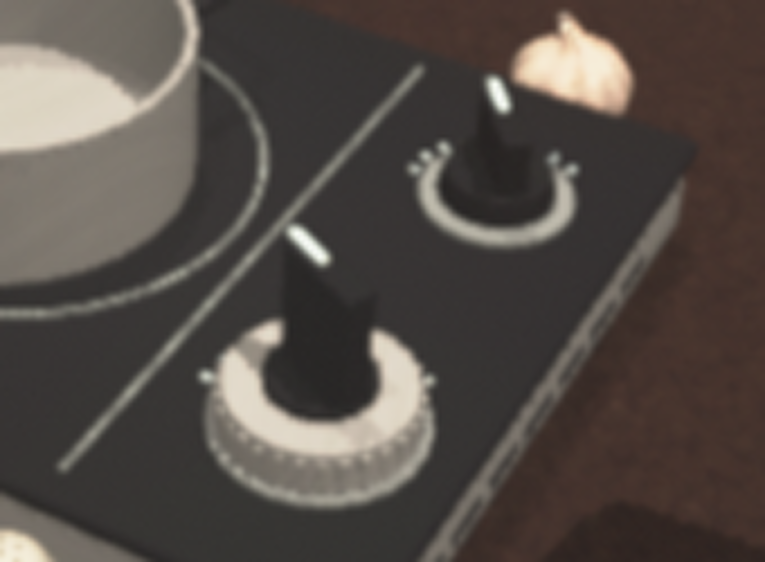

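View pics/side0.png

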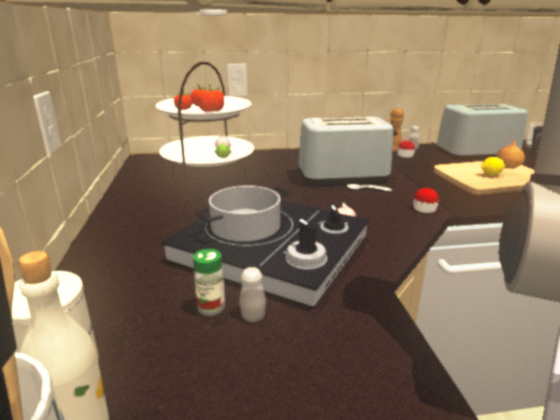

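Crop: the knob's white line runs from (294.4,256.1) to (302.2,263.2) in the image. The ring top is centred around (301,290.6), and the ring's black line is hidden behind the knob. The side view shows a clear approach.

```bash
python3 - <<'E'
from h import *
a=onz('scene',294.4,256.1,.122);b=onz('scene',302.2,263.2,.122);d=a-b
print(a,b,np.degrees(np.arctan2(d[1],d[0])), onz('scene',301.1,290.6,.07))
E
python3 -m creep '[[[25,33,0,0,0,0],[25,33,0,0,0,0],[25,33,0,0,0,0],[25,33,0,0,0,0],[25,33,0,0,0,0]]]' -1
```

```text
[0.57733813 0.00664022 0.122     ] [0.55886356 0.01207454 0.122     ] -16.391324748733883 [0.55717265 0.01341567 0.07      ]
time: 0.57
tool_pos: [0.3212, -0.3217, 0.4018]
tool_rot: [-3.139, 0.002, 0.374]
contact_force: [0.0, 0.8, -1.0]
opening: 0.0918
```

```bash
python3 -m creep '[[[24,33,0,0,0,7],[24,33,0,0,0,7],[24,33,0,0,0,7],[24,33,0,0,0,7],[24,33,0,0,0,7]]]'
python3 -m creep '[[[24,33,0,0,0,7],[24,33,0,0,0,7],[24,33,0,0,0,7],[24,33,0,0,0,7],[24,33,0,0,0,7]]]'
python3 - <<'E'
from h import *
s=robot.observe();print(s['time'],s['tool_pos'],s['tool_rot'],s['qpos']);cv2.imwrite('pics/w1.png',viewer.read_camera('wrist'))
E
```

```text
time: 0.98
tool_pos: [0.4418, -0.1513, 0.4015]
tool_rot: [-3.139, 0.002, 0.999]
contact_force: [1.5, -1.9, -0.7]
opening: 0.0918
time: 1.4
tool_pos: [0.5619, 0.019, 0.401]
tool_rot: [-3.138, 0.002, 1.624]
contact_force: [1.3, 0.0, 0.3]
opening: 0.0917
1.4 [0.56189952 0.01904399 0.40100306] [-3.13802145e+00  2.33800163e-03  1.62392301e+00] [-0.10171248  0.4141729   1.42422294 -0.00296379  1.30636584 -0.15405584]
```

View pics/w1.png

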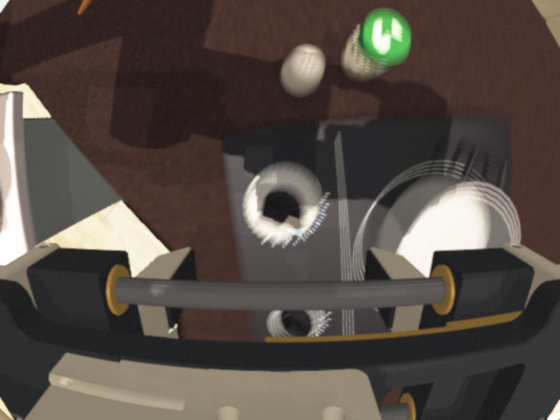

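Motion-blurred: the double control sits near (285,205) and the timer near (295,325). I'll let it settle and look again at a crop.

```bash
python3 -m creep '[[[0,0,-40,0,0,0],[0,0,0,0,0,0],[0,0,0,0,0,0],[0,0,0,0,0,0]]]'
python3 - <<'E'
from h import *
s=robot.observe();tp,tr=s['tool_pos'],s['tool_rot'];print(s['time'],tp,tr,s['qvel'].round(3))
im=viewer.read_camera('wrist');cv2.imwrite('pics/w2.png',im)
c=proj('wrist',[.557,.0134,.07],tp,tr);print(c)
u,v=[int(x) for x in c];x0,y0=u-70,max(0,v-55);print(x0,y0)
cv2.imwrite('pics/w2c.png',cv2.resize(im[y0:y0+110,x0:x0+140],None,fx=5.5,fy=5.5,interpolation=cv2.INTER_CUBIC))
E
```

```text
time: 1.78
tool_pos: [0.5663, 0.0286, 0.3597]
tool_rot: [-3.14, -0.002, 1.644]
contact_force: [-0.0, -0.5, -0.6]
opening: 0.0918
1.7833 [0.56626633 0.02858652 0.35971133] [-3.13994585e+00 -1.65397758e-03  1.64355156e+00] [-0.003 -0.02  -0.036 -0.004  0.02   0.003]
[268.1999722  230.89887111]
198 175
```

View pics/w2c.png

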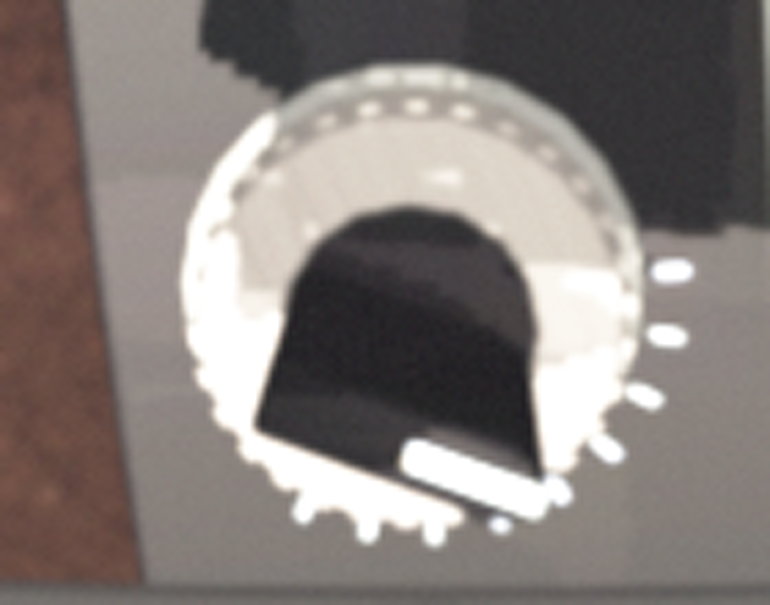

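The bar's near side hides the ring's black line from here. I'll shift toward -y so the camera sees that side of the ring, while turning the wrist toward the grasp yaw (164°).

```bash
python3 -m creep '[[[0,-30,0,0,0,7],[0,-30,0,0,0,7],[0,-30,0,0,0,7],[0,-15,0,0,0,7],[0,0,0,0,0,0]]]'
python3 -m creep '[[[0,0,0,0,0,0],[0,0,0,0,0,0]]]'
python3 - <<'E'
from h import *
s=robot.observe();tp,tr=s['tool_pos'],s['tool_rot'];print(s['time'],tp,tr,s['qvel'].round(3))
im=viewer.read_camera('wrist');cv2.imwrite('pics/w3.png',im)
c=proj('wrist',[.557,.0134,.07],tp,tr);print(c)
u,v=[int(x) for x in c];x0,y0=u-70,max(0,v-55);print(x0,y0)
cv2.imwrite('pics/w3c.png',cv2.resize(im[y0:y0+110,x0:x0+140],None,fx=5.5,fy=5.5,interpolation=cv2.INTER_CUBIC))
E
```

```text
time: 2.25
tool_pos: [0.5654, -0.0837, 0.3699]
tool_rot: [3.133, 0.006, 2.142]
contact_force: [-0.3, 0.5, 0.6]
opening: 0.0919
time: 2.42
tool_pos: [0.565, -0.0857, 0.3727]
tool_rot: [3.13, 0.009, 2.131]
contact_force: [-0.4, 1.7, -0.2]
opening: 0.0916
2.4167 [ 0.56498707 -0.08566908  0.37272878] [3.12979108 0.00903007 2.1313404 ] [-0.008 -0.022 -0.008  0.007  0.012  0.042]
[328.6765645  108.08307141]
258 53
```

View pics/w3c.png

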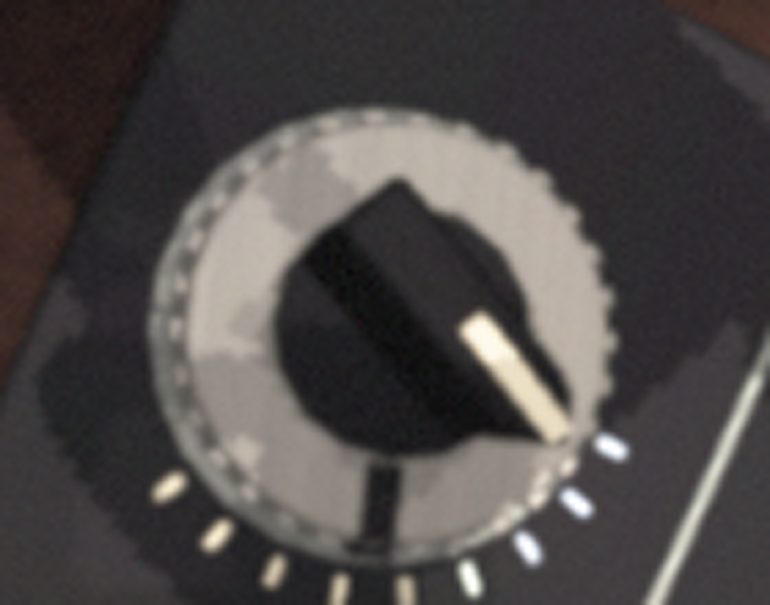

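The view is clear. The ring's black line runs from crop (385,468) to (373,552). The knob's white line runs from (478,325) to (557,433), and the bar's blunt end is near (400,182).

```bash
python3 - <<'E'
from h import *
tp,tr=[ 0.56498707,-0.08566908,0.37272878],[3.12979108,0.00903007,2.1313404]
f=lambda x,y,z:onz('wrist',258+x/5.5,53+y/5.5,z,tp,tr)[:2]
g=lambda a,b:np.degrees(np.arctan2(*(b-a)[::-1]))
r0,r1=f(385,468,.07),f(373,552,.07); k0,k1=f(478,325,.122),f(557,433,.122)
u=(r1-r0)/np.linalg.norm(r1-r0);w=(k1-k0)/np.linalg.norm(k1-k0)
print('ring',r0,r1,g(r0,r1),'axis',r1-.034*u);print('knob',k0,k1,g(k0,k1),'axis(tip 20..22)',k1-.021*w, 'blunt corners',f(400,182,.122),f(305,255,.122))
# ring outer edge at top (clicks) circle
P=np.array([f(*p,.07) for p in [(188,340),(560,185),(612,300),(605,390),(330,125),(235,470)]])
from scipy.optimize import least_squares
s=least_squares(lambda q:np.hypot(*(P-q[:2]).T)-q[2],[.557,.013,.036]);print(s.x,s.fun)
c=s.x[:2];print('ring ang from c',g(c,r1))
E
```

```text
ring [ 0.57074678 -0.00896443] [ 0.57647471 -0.02121332] -64.93786087354123 axis [0.56207228 0.00958554]
knob [0.5628372  0.01044971] [0.57925922 0.00461744] -19.55245571529002 axis(tip 20..22) [0.55947018 0.0116455 ] blunt corners [0.54438281 0.0204529 ] [0.53937742 0.00553906]
[0.56120375 0.01133687 0.03445871] [-4.86209853e-04  5.13662972e-04 -4.02023726e-05 -4.36405554e-04
 -1.26102521e-04  5.75257328e-04]
ring ang from c -64.86632632740488
```

Axis ≈ (0.560, 0.0115), ring pointer ≈ -65°, knob ≈ -19°. That is about 46° clockwise. Next, go above the knob with yaw ≈ 161°.

```bash
python3 -m creep '[[[-1,20,0,0,0,7],[-1,20,0,0,0,7],[-1,20,0,0,0,7],[-1,20,0,0,0,7],[-1,15,0,0,0,7]]]'
python3 -m creep '[[[0,0,0,0,0,4],[0,0,0,0,0,0],[0,0,0,0,0,0],[0,0,0,0,0,0]]]'
python3 - <<'E'
from h import *
s=robot.observe();tp,tr=s['tool_pos'],s['tool_rot'];M=R.from_euler('xyz',tr).as_matrix()
print(tp,np.degrees(tr),'grasp',tp+M[:,2]*.159,'tilt fix rotvec deg',np.degrees(np.cross(M[:,2],[0,0,-1])))
E
```

```text
time: 2.88
tool_pos: [0.5592, 0.0144, 0.3748]
tool_rot: [3.128, 0.011, 2.751]
contact_force: [0.4, -0.7, 0.1]
opening: 0.0917
time: 3.22
tool_pos: [0.558, 0.0219, 0.376]
tool_rot: [3.126, 0.011, 2.829]
contact_force: [-0.5, -0.2, -0.3]
opening: 0.0919
[0.55801424 0.02185329 0.37602824] [179.09869743   0.65735183 162.07877686] grasp [0.56051928 0.02367177 0.21705838] tilt fix rotvec deg [-0.65529278  0.90269388  0.        ]
```

```bash
python3 -m creep '[[[2,-10,-20,-0.7,0.9,-1],[0,0,-25,0,0,0],[0,0,-20,0,0,0],[0,0,0,0,0,0],[0,0,0,0,0,0]]]'
python3 - <<'E'
from h import *
s=robot.observe();tp,tr=s['tool_pos'],s['tool_rot'];M=R.from_euler('xyz',tr).as_matrix()
print(tp,np.degrees(tr),'grasp',tp+M[:,2]*.159,'tilt',np.degrees(np.cross(M[:,2],[0,0,-1])))
im=viewer.read_camera('wrist');c=proj('wrist',[.56,.0115,.122],tp,tr);print(c)
x0,y0=max(0,int(c[0])-125),int(c[1])-90;y0=min(y0,240);print(x0,y0)
cv2.imwrite('pics/w4c.png',cv2.resize(im[y0:y0+180,x0:x0+250],None,fx=3,fy=3,interpolation=cv2.INTER_CUBIC))
E
```

```text
time: 3.63
tool_pos: [0.5604, 0.0107, 0.3113]
tool_rot: [-3.141, 0.005, 2.797]
contact_force: [1.0, 0.2, 0.9]
opening: 0.0918
[0.56038276 0.0106921  0.31133464] [-179.97453556    0.29999626  160.24159474] grasp [0.56114237 0.01034416 0.15233683] tilt [0.12537996 0.27372472 0.        ]
[280.06932362 256.28334748]
155 166
```

View pics/w4c.png

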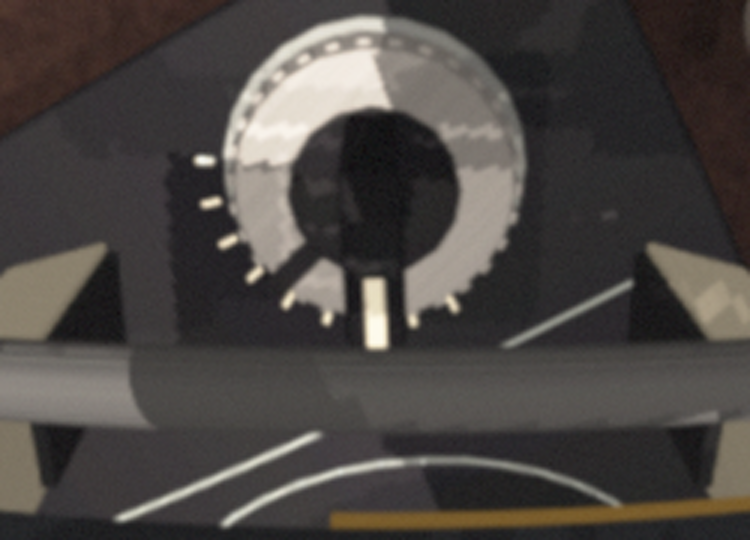

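The bar runs straight down the image between the fingers (white line (373,280) to (376,348)), so it is well aligned with the grasp. The ring line runs (320,250) to (275,287). I'll compute both angles, descend and close gently.

```bash
python3 - <<'E'
from h import *
s=robot.observe();tp,tr=s['tool_pos'],s['tool_rot']
f=lambda x,y,z:onz('wrist',155+x/3,166+y/3,z,tp,tr)[:2]
g=lambda a,b:np.degrees(np.arctan2(*(b-a)[::-1]))
k0,k1=f(373,280,.122),f(376,348,.122);r0,r1=f(318,250,.07),f(275,287,.07)
print(k0,k1,g(k0,k1),r0,r1,g(r0,r1),g(np.array([.56,.0115]),r1),g(np.array([.56,.0115]),r0))
E
python3 -m creep '[[[0,1,-20,0,0,0],[0,0,-15,0,0,0],[0,0,-5,0,0,0],[0,0,0,0,0,0]]]'
python3 -m creep '[[[0,0,0,0,0,0],[0,0,0,0,0,0],[0,0,0,0,0,0],[0,0,0,0,0,0],[0,0,0,0,0,0]]]' 1 8
```

```text
[0.56145073 0.01050085] [0.57511692 0.0062086 ] -17.436331697883396 [ 0.57033689 -0.00698324] [ 0.57598671 -0.02050862] -67.32872718600795 -63.46015095164933 -60.78356649675191
time: 4.02
tool_pos: [0.5621, 0.0111, 0.276]
tool_rot: [3.14, 0.014, 2.793]
contact_force: [-0.1, -1.2, 0.3]
opening: 0.0917
time: 4.43
tool_pos: [0.5634, 0.0109, 0.2809]
tool_rot: [3.138, 0.021, 2.792]
contact_force: [-0.5, -0.0, -1.1]
opening: 0.063
```

```bash
python3 -m creep '[[[-3,0,-20,0.2,1.2,0],[0,0,0,0,0,0]]]' -0.3
python3 - <<'E'
from h import *
s=robot.observe();tp,tr=s['tool_pos'],s['tool_rot'];M=R.from_euler('xyz',tr).as_matrix()
print(tp,np.degrees(tr),'grasp',tp+M[:,2]*.159,'tilt',np.degrees(np.cross(M[:,2],[0,0,-1])),s['opening'])
E
```

```text
time: 4.6
tool_pos: [0.5605, 0.0109, 0.2614]
tool_rot: [3.142, 0.002, 2.792]
contact_force: [-1.5, -0.3, -1.3]
opening: 0.0602
[0.5604538  0.01093326 0.26137188] [1.79998181e+02 1.26613736e-01 1.59962301e+02] grasp [0.56078562 0.01081761 0.10237226] tilt [0.04167358 0.11957272 0.        ] 0.0601761814131583
```

```bash
python3 -m creep '[[[0,0,-1,0,0.1,0],[0,0,-1,0,0.1,0],[0,0,-1,0,0.1,0],[0,0,-1,0,0.1,0],[0,0,-1,0,0.1,0]]]' 1 10
python3 -m creep '[[[0,0,-1,0,0.1,0],[0,0,-1,0,0.1,0],[0,0,-1,0,0.1,0],[0,0,-1,0,0.1,0]]]'
python3 - <<'E'
from h import *
s=robot.observe();tp,tr=s['tool_pos'],s['tool_rot'];M=R.from_euler('xyz',tr).as_matrix()
print(tp,np.degrees(tr),'grasp',tp+M[:,2]*.159,'tilt',np.degrees(np.cross(M[:,2],[0,0,-1])),s['opening'],s['contact_force'],s['torque'],s['qpos'])
E
```

```text
time: 5.02
tool_pos: [0.5607, 0.0109, 0.2561]
tool_rot: [-3.138, -0.007, 2.792]
contact_force: [-0.2, 0.5, -0.5]
opening: 0.0307
time: 5.35
tool_pos: [0.5611, 0.0109, 0.2533]
tool_rot: [-3.136, -0.012, 2.792]
contact_force: [-3.9, 1.3, 13.2]
opening: 0.0118
[0.56108581 0.01085291 0.25330862] [-179.69085401   -0.67410259  159.96201929] grasp [0.55903448 0.0106879  0.09432194] tilt [ 0.05946281 -0.73919862  0.        ] 0.011750452143166846 [-3.9359583   1.28548907 13.15346395] [0.43580959 0.31102733 0.03775783] [-0.11658508  0.57035299  1.61052003 -0.00306175  0.97341535 -1.33594617]
```

Gripped (opening 11.8 mm), but the tips just touch the foot (13 N vertical). Raise slightly, undo the tilt, then turn.

```bash
python3 -m creep '[[[-1,0,4,0,-0.5,0],[0,0,3,0,-0.2,0]]]'
python3 - <<'E'
from h import *
s=robot.observe();tp,tr=s['tool_pos'],s['tool_rot'];M=R.from_euler('xyz',tr).as_matrix()
print(tp,np.degrees(tr),'grasp',tp+M[:,2]*.159,'tilt',np.degrees(np.cross(M[:,2],[0,0,-1])),s['opening'],s['contact_force'],s['torque'])
E
```

```text
time: 5.52
tool_pos: [0.5591, 0.0109, 0.2578]
tool_rot: [-3.14, -0.005, 2.792]
contact_force: [3.4, 0.2, -16.2]
opening: 0.012
[0.55911908 0.01092195 0.25775101] [-179.88581552   -0.28348521  159.95224456] grasp [0.55827143 0.01089396 0.09875327] tilt [ 0.01008659 -0.30544922  0.        ] 0.011963643993773514 [  3.38973133   0.23043136 -16.21195828] [ 0.17964027 -0.63754165  0.11164964]
```

```bash
python3 -m creep '[[[0,0,-1,0,-0.2,-7],[0,0,0,0,0,-7],[0,0,0,0,0,-7],[0,0,0,0,0,-7],[0,0,0,0,0,-5]]]'
python3 -m creep '[[[0,0,0,0,0,0]]]'
python3 - <<'E'
from h import *
s=robot.observe();tp,tr=s['tool_pos'],s['tool_rot'];M=R.from_euler('xyz',tr).as_matrix()
print(tp,np.degrees(tr),'grasp',tp+M[:,2]*.159,'tilt',np.degrees(np.cross(M[:,2],[0,0,-1])),s['opening'],s['contact_force'],s['torque'])
im=viewer.read_camera('wrist');c=proj('wrist',[.56,.0115,.07],tp,tr);print(c);cv2.imwrite('pics/w5.png',im)
x0,y0=max(0,int(c[0])-125),int(c[1])-90;y0=min(y0,240);print(x0,y0)
cv2.imwrite('pics/w5c.png',cv2.resize(im[y0:y0+180,x0:x0+250],None,fx=3,fy=3,interpolation=cv2.INTER_CUBIC))
E
```

```text
time: 5.93
tool_pos: [0.559, 0.0113, 0.2575]
tool_rot: [3.141, -0.001, 2.199]
contact_force: [0.8, 0.1, -4.0]
opening: 0.012
time: 6.02
tool_pos: [0.5591, 0.0114, 0.2575]
tool_rot: [3.141, -0.001, 2.195]
contact_force: [1.3, -0.9, -3.6]
opening: 0.0118
[0.55905671 0.01139022 0.25748189] [ 1.79951461e+02 -6.30187889e-02  1.25787092e+02] grasp [0.55906371 0.01161086 0.09848205] tilt [-0.07950519  0.00252321  0.        ] 0.01176284571207271 [ 1.27132614 -0.91582768 -3.63414983] [-0.07736642 -0.13979516 -0.01823775]
[280.00826917 261.98823896]
155 171
```

View pics/w5c.png

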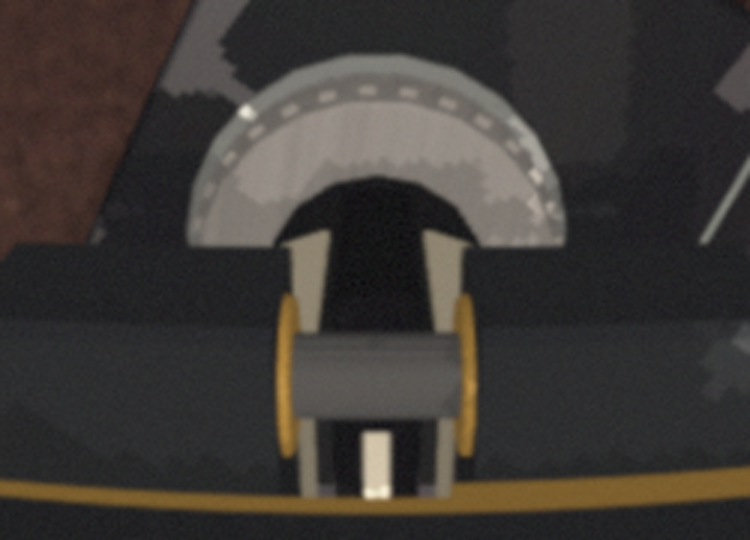

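The gripper holds the bar with the knob now at ≈ -54° (white line at (376,465) in the crop). The ring line is hidden by the fingers. About 10.5° remains.

```bash
python3 -m creep '[[[0,0,0,0,0,-6],[0,0,0,0,0,-4],[0,0,0,0,0,0],[0,0,0,0,0,0]]]'
```

```text
time: 6.4
tool_pos: [0.5592, 0.0115, 0.2575]
tool_rot: [3.14, -0.001, 2.032]
contact_force: [1.5, -0.2, -3.5]
opening: 0.012
```

```bash
python3 -m creep '[[[0,0,0,0,0,-1.2],[0,0,0,0,0,0]]]'
python3 -m creep '[[[0,0,0,0,0,0],[0,0,0,0,0,0],[0,0,0,0,0,0],[0,0,0,0,0,0]]]' -0.2
python3 -m creep '[[[0,0,20,0,0,0],[0,0,30,0,0,0],[0,-10,30,0,0,0],[0,-20,10,0,0,0],[0,-10,0,0,0,0]]]' 
python3 -m creep '[[[0,0,0,0,0,0],[0,0,0,0,0,0],[0,0,0,0,0,0]]]' -1
python3 - <<'E'
from h import *
s=robot.observe();tp,tr=s['tool_pos'],s['tool_rot'];print(list(tp),list(tr))
im=viewer.read_camera('wrist');c=proj('wrist',[.56,.0115,.08],tp,tr);print(c);cv2.imwrite('pics/w6.png',im)
x0,y0=max(0,int(c[0])-70),max(0,int(c[1])-50);print(x0,y0)
cv2.imwrite('pics/w6c.png',cv2.resize(im[y0:y0+105,x0:x0+140],None,fx=5.5,fy=5.5,interpolation=cv2.INTER_CUBIC))
E
```

```text
time: 6.57
tool_pos: [0.5592, 0.0115, 0.2575]
tool_rot: [3.14, -0.001, 2.016]
contact_force: [1.3, -0.2, -4.6]
opening: 0.0118
time: 6.9
tool_pos: [0.5596, 0.0114, 0.2591]
tool_rot: [3.138, 0.001, 2.019]
contact_force: [-0.3, -0.7, -0.0]
opening: 0.034
time: 7.32
tool_pos: [0.5585, -0.0277, 0.3524]
tool_rot: [3.14, -0.001, 2.024]
contact_force: [-0.5, -0.7, -0.8]
opening: 0.0549
time: 7.57
tool_pos: [0.5582, -0.0292, 0.3518]
tool_rot: [3.14, -0.001, 2.021]
contact_force: [-0.5, -0.2, -0.6]
opening: 0.0705
[np.float64(0.5581950112143865), np.float64(-0.02917661495072377), np.float64(0.3518417922186794)] [np.float64(3.1398188752018767), np.float64(-0.0007037141444443673), np.float64(2.0213673795256653)]
[303.47507971 175.77303896]
233 125
```

View pics/w6c.png

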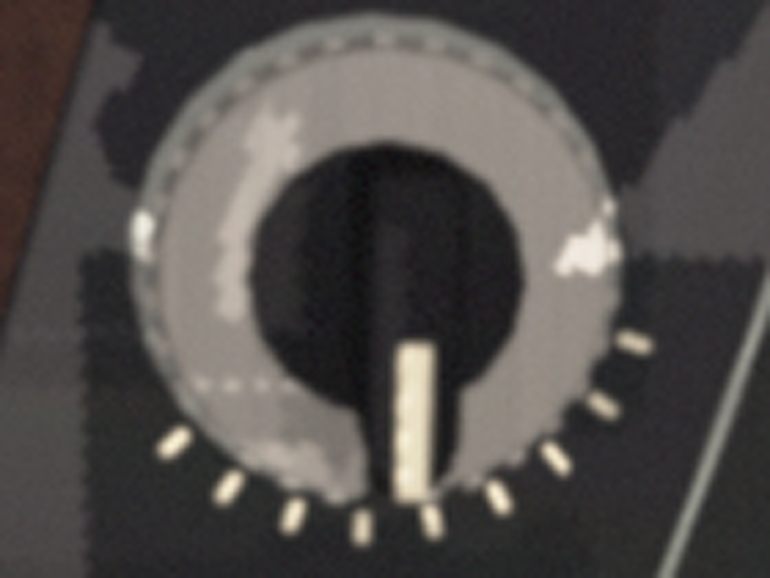

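The bar points straight down the image (white line x≈415, y 345–500) and hides the ring line under it, as it should when nearly aligned. I'll look from the pointer side to compare the two directly.

```bash
python3 -m creep '[[[15,-22,0,0,0,0],[15,-22,0,0,0,0],[15,-20,0,0,0,0],[8,-10,0,0,0,0],[0,0,0,0,0,0]]]' 
python3 -m creep '[[[0,0,0,0,0,0],[0,0,0,0,0,0],[0,0,0,0,0,0]]]'
python3 - <<'E'
from h import *
s=robot.observe();tp,tr=s['tool_pos'],s['tool_rot'];print(s['time'],list(map(float,tp)),list(map(float,tr)))
im=viewer.read_camera('wrist');c=proj('wrist',[.56,.0115,.08],tp,tr);print(c);cv2.imwrite('pics/w7.png',im)
x0,y0=max(0,int(c[0])-70),max(0,int(c[1])-50);print(x0,y0)
cv2.imwrite('pics/w7c.png',cv2.resize(im[y0:y0+105,x0:x0+140],None,fx=5.5,fy=5.5,interpolation=cv2.INTER_CUBIC))
E
```

```text
time: 8.03
tool_pos: [0.6121, -0.1011, 0.3458]
tool_rot: [-3.135, -0.009, 2.028]
contact_force: [-1.4, -0.3, -1.4]
opening: 0.092
time: 8.28
tool_pos: [0.6113, -0.0989, 0.3428]
tool_rot: [-3.131, -0.014, 2.028]
contact_force: [0.2, 0.2, 1.0]
opening: 0.092
8.2833 [0.6113273462828396, -0.09887409604759932, 0.3428009543568057] [-3.1313730376435247, -0.014185668992256817, 2.0284294350224608]
[286.67517669  68.39864851]
216 18
```

View pics/w7c.png

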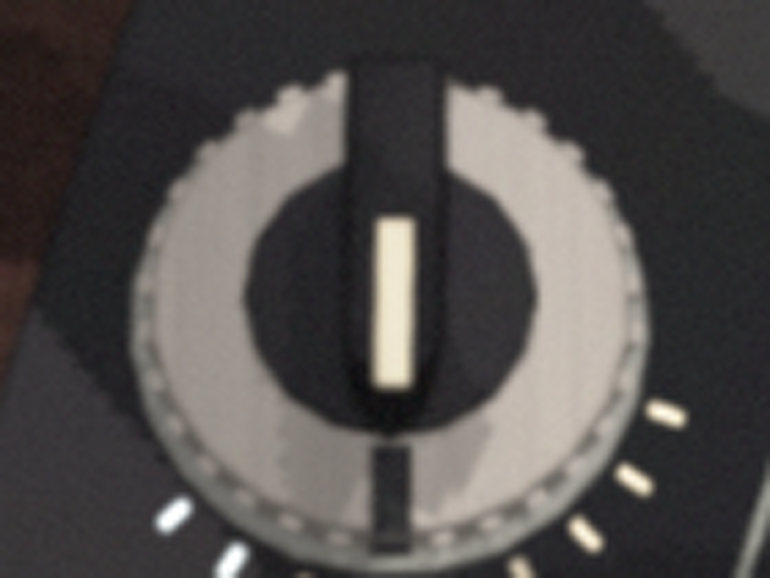

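The ring line (391,447)–(391,550) and the white line (396,218)–(393,388) look nearly collinear. Now to quantify it.

```bash
python3 - <<'E'
from h import *
tp,tr=[0.6113273462828396,-0.09887409604759932,0.3428009543568057],[-3.1313730376435247,-0.014185668992256817,2.0284294350224608]
c=cv2.cvtColor(cv2.imread('pics/w7c.png'),cv2.COLOR_BGR2GRAY)
f=lambda x,y,z:onz('wrist',216+x/5.5,18+y/5.5,z,tp,tr)[:2]
def ang(x0,x1,y0,y1,z,dark):
    P=[]
    for y in range(y0,y1,3):
        w=c[y,x0:x1].astype(float); w=(w.max()-w if dark else w-w.min()); w[w<.5*w.max()]=0
        P.append(f(x0+(w*np.arange(x1-x0)).sum()/w.sum(),y,z))
    P=np.array(P);m=P.mean(0);d=np.linalg.svd(P-m)[2][0]; d*=np.sign((P[-1]-P[0])@d)
    return m,np.degrees(np.arctan2(d[1],d[0]))
k=ang(355,430,228,378,.122,0);r=ang(355,428,455,530,.07,1);print(k,r)
for ax in ([.56,.0115],[.5591,.0114],[.561,.0113]):
    print([np.degrees(np.arctan2(*(q[0]-ax)[::-1])) for q in (k,r)])
def circ(pts,z):
    from scipy.optimize import least_squares
    P=np.array([f(*p,z) for p in pts]);return least_squares(lambda q:np.hypot(*(P-q[:2]).T)-q[2],[.56,.01,.03]).x
print(circ([(247,297),(537,297),(300,400),(480,400),(390,437),(262,235),(520,235)],.072))
E
```

```text
(array([0.56521872, 0.00125406]), np.float64(-64.90649159379502)) (array([ 0.57303145, -0.01427408]), np.float64(-64.1603181461869))
[np.float64(-63.00821670398992), np.float64(-63.17869596105484)]
[np.float64(-58.90706284057368), np.float64(-61.51453547775545)]
[np.float64(-67.22039862113576), np.float64(-64.80512310439802)]
[0.56076242 0.01096714 0.02002442]
```

```bash
python3 -c "
from cell import robot
print(robot.observe()['qvel'].round(3)); print(robot.hand_in())"
```

```text
[-0.002 -0.005 -0.006 -0.002  0.001 -0.003]
the job is handed in; nothing more can be done
None
```

I gripped the centre knob's bar and turned it about 46° clockwise. I then released it, backed the arm off and handed the job in, about 8.3 s into the 29 s allowed.

- **Alignment:** In the last close view, the knob's white line reads -64.9° and the ring's line -64.2°, under 1° apart. Checking each line's bearing from the shared axis is less exact. It gave 0.2° apart for the best axis estimate, and up to 2.6° apart with the axis moved 1 mm.
- **Ring:** It read -64.9° before the turn and -64.2° after, so it did not move within measuring error. One rougher reading before the turn gave -67.3°.
- **Contact forces:** The fingertips pressed the knob's foot briefly with about 13 N while gripping. Easing off then pulled upward with about 16 N. Both are well under the limits.
- **Timer knob and pan:** The arm was never near the single knob or the pan. I did not re-measure either one at the end.

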